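# Change over the two sample trays

## Task

Two low sample docks stand on the bench and only one tray may be out at a time. With the fingertips, push the narrow dock's tray, which stands out with its tube rack, fully home; then hook a fingertip behind the lip of the wide dock's tray and draw it out all the way to its stop, so that the petri dish riding in it is presented. Draw only from behind that lip, without pinching it or touching its front; do not touch the rack or the dish, leave the dish lying in the tray, and leave everything else on the bench where it is.

Things in the scene. Friction and masses are not known exactly. Their poses are not given: they have to be found in the camera images.
- wide_dock: the wide sample dock, fixed: low white housing 120 mm deep (x), 140 mm wide (y), 64 mm high, clear flat top, open front. Origin: centre of its underside on the bench; its front looks along its own -x, roughly to the robot (yaw up to 0.28 rad either way). A tray 120 mm wide slides out along its own -x. Either dock may stand left or right
- wide_lip (a point): middle of the top edge of the wide tray's lip, on its rear face (toward the housing); moves with the tray, has the dock's axes. The lip: upright flange over the whole tray width (120 mm), 8 mm thick (toward -x), from 12 to 42 mm above the bench. Tray floor: top at 16 mm. Tray home: this point is 44 mm in front of the housing, the floor between is bare, open from above and the sides
- wide_tray (a joint): 0 = fully home against its stop, 0.080 = fully out against its stop; m, grows as the tray comes out toward the dock's own -x. About 2 N of friction, it stays where it is left, no spring or latch. Starts home, at 0.
- wide_face: thin grey plate (118 x 28 mm, 2 mm thick) that forms the front of the wide tray's lip, fixed to the tray; origin at the middle of its lower edge. Not to be touched.
- wide_seat (a point): centre of the wide tray's seat (a recess about 102 mm long with a rim 6 mm high), on the tray floor; moves with the tray
- dish: clear closed petri dish, 92 mm across, 15 mm high, loose, lying in the wide tray's seat under the clear top; origin at the centre of its underside
- narrow_dock: the narrow sample dock, fixed: low white housing 120 mm deep (x), 104 mm wide (y), 64 mm high, clear flat top, open front. Origin: centre of its underside on the bench; its front looks along its own -x, roughly to the robot (yaw up to 0.28 rad either way). A tray 84 mm wide slides out along its own -x. Either dock may stand left or right
- narrow_lip (a point): middle of the top edge of the narrow tray's lip, on its rear face (toward the housing); moves with the tray, has the dock's axes. The lip: upright flange over the whole tray width (84 mm), 8 mm thick (toward -x), from 12 to 42 mm above the bench. Tray floor: top at 16 mm. Tray home: this point is 44 mm in front of the housing, the floor between is bare, open from above and the sides
- narrow_tray (a joint): 0 = fully home against its stop, 0.080 = fully out against its stop; m, grows as the tray comes out toward the dock's own -x. About 2 N of friction, it stays where it is left, no spring or latch. Starts standing out, somewhere between 0.040 and 0.065.
- rack: blue moulded rack with small tubes, 105 mm long along the tray, 62 mm wide, 42 mm high, clipped fast to the narrow tray behind the bare floor; its front end is 49.5 mm behind the lip's rear face; origin at the centre of its underside
- dropper: bystander: small white dropper bottle with a green cap, 30 mm across, 62 mm high, standing between the docks; origin at its foot
- pen: bystander: marker pen lying between the docks' trays, 137 mm long, 14 mm thick; its length is its own y axis; origin under its middle
- brown_bottle: bystander: brown bottle with a black cap, 56 mm across, 118 mm high, at the right; origin at its foot

How it is judged:
By the outcome, as a careful person would: the job done as asked, in the order asked, and still so for the second after the job is handed in, with the robot touching nothing.
It also fails if it takes over 48 s, if anything falls off the work surface, if the arm or the gripper's body presses on something with over 40 N, if the wrist force passes 120 N, or if a joint passes its speed limit or range.

## Robot

A 6-joint arm with a two-finger parallel gripper is mounted at the origin on a cart in front of the work surface, level with it; the furniture and walls round the work are solid. World frame = base frame: x ahead of the robot, y to its left, z up, the work surface at z = 0. Lengths are in m, angles in rad, forces in N, time in s.
With the tool pointing down it reaches from about 0.375 to 0.9 m from the base axis. Payload 3.1 kg.
Tool frame: the origin (TCP) lies on the centre line of the jaws, within the pads' length; the fingertips stand 14 mm ahead of it and the grasp point (between the pads) lies 5 mm behind it; y points along the fingers, z is the direction in which the jaws open and shut, and the axes are right-handed (so a half turn about y gives the same grasp; the last joint's range is limited). The gripper opens to 87 mm and grips with 3 to 60 N. Pads are 19 mm wide; open, the fingers measure 117 mm over their backs; the gripper's body (75 mm by 190 mm) begins 51 mm behind the grasp point.
Start: joints at [-1.313, 0.527, 1.433, -0, 1.181, -0.178], TCP at [0.264, -0.567, 0.237] pointing down, gripper open.
Joint ranges: [-3.08, 3.08], [-0.75, 2.2], [0.22, 2.44], [-1.43, 4.57], [0, 2.65], [-2.85, 2.85]. Speed limits (rad/s): [2.79, 2.79, 3.14, 3.14, 3.14, 3.14].

## Interface

Orientations are given as a unit quaternion [x, y, z, w].
In Python, from rig import robot, vision gives the robot as it stands.
- The arm moves only by the shell command python3 -m crank 'ROWS' [FORCE]. ROWS is JSON, a list of rows, each a list of 7 numbers: the shift along the tool's x, y, z as a fraction of full scale, then the turn, a rotation vector about the tool's x, y, z as a fraction of full scale, then the gripper command: -1 is shut, 1 is fully open, values between are in proportion. In form: [[x, y, z, wx, wy, wz, grip], ...]. A call has 1 to 10 rows; each row is the pose to reach, as a shift and turn from the pose commanded when the call began, along the tool's axes at that moment, turning the shorter way round; what a row does not reach only later rows make up. Full scale, the value 1, is 50 cm for a shift and pi rad for a turn. A row lasts 1/8 s, in which the tool goes at most 62.5 mm and 10.7 degrees, less where a joint would pass 70% of its speed; a pose out of reach is approached as far as the arm can. A call with a number of a shift or a turn outside -1 to 1 is refused whole. A call with a gripper value outside its range is refused whole. The fingers move at their own pace and stop on an object; FORCE is the grip in N (left out, the last holds). Time passes only in rows, so rows that repeat a pose let the fingers close. It gives the time, the measured TCP pose, the force and the opening at its end, in the units of the state.
- robot.get_obs(): the state, without advancing time (a new reading comes with each control period).
- vision.camera(name): name is "scene" or "side" or "wrist"; returns the picture (384x512x3 uint8, blue, green, red); there is no depth.
- vision.camera_info(name): a dict with "vfov" (degrees; the focal length in pixels is half the picture's height over the tangent of half this angle, whatever the lens; pixels are square), "cx", "cy" (the principal point, pixels), "world_from_camera" (4x4, takes a point from camera to world coordinates); the wrist camera has in their place "tool_from_camera" (4x4, takes a point from camera to tool coordinates, whose origin is the TCP and whose axes are the tool frame's). Camera axes: x right, y up, looking along -z (the intrinsics and any distortion apply to the point x, -y, -z); pixel columns grow to the right and rows downward; lengths in m; the calibration is good to about 2 mm. A picture is of the moment at which its call begins: read the wrist's pose just before it. camera_info takes no time and is no camera call.
- robot.hand_in(): hands the job in, once; it reports no verdict.
The state is a dict: "time": time; "q": joint angles; "joint_velocities": joint speeds; "joint_torque": joint torques, N m; "position": TCP position; "tool_rot": TCP orientation; "ft_force": force on the tool from outside, world axes, zero at the start; "moment": the same for the moment, N m; "grip_width": finger opening in m.
Only numpy, scipy, OpenCV 4.12 (cv2) and the standard library are available. Lean on these libraries where they do the work, as an engineer would, in place of code of your own. Each camera call takes 0.05 s, during which the arm holds its last target.

## Working session

There is one attempt and no reset: what is moved stays moved. The work goes in short steps, Python scripts to look and compute and a shell command to move; the robot and the scene stay as the last step left them, time stands still between calls to the robot, and variables do not carry over. Pictures are saved under pics/ and viewed, and the job is handed in when it is done.

```bash
mkdir -p pics; ls
python3 - <<'E'
from rig import robot, vision
import cv2
o=robot.get_obs(); print(o)
for n in ["scene","side","wrist"]:
    i=vision.camera_info(n); print(n,i)
    cv2.imwrite(f"pics/{n}0.png",vision.camera(n))
E
```

```text
pics
{'time': 0.0, 'q': array([-1.31349316e+00,  5.28452254e-01,  1.43387075e+00, -3.27648215e-05,
        1.18135188e+00, -1.78488268e-01]), 'joint_velocities': array([-0.00043844,  0.00021756,  0.0004352 ,  0.001208  ,  0.00014135,
       -0.00213944]), 'joint_torque': array([ 1.17744976e-04, -4.40041673e+01, -1.76595676e+01,  6.34273910e-02,
        5.80690254e-02, -1.61690405e-04]), 'position': array([ 0.26368061, -0.56590986,  0.23559016]), 'tool_rot': array([-0.15290315,  0.69112075, -0.68965038,  0.15282373]), 'ft_force': array([ 0.2874411 , -1.08995977, -0.04944228]), 'moment': array([0.0504367 , 0.01565685, 0.02091515]), 'grip_width': 0.08714144572292014}
scene {'vfov': 53.16556208748364, 'cx': 251.42710455858895, 'cy': 190.1919494146021, 'world_from_camera': array([[ 0.72705871,  0.30977427, -0.61271978, -0.0345838 ],
       [-0.68641842,  0.30888859, -0.65834459, -0.82260098],
       [-0.01467607,  0.89923731,  0.4372149 ,  0.48707666],
       [ 0.        ,  0.        ,  0.        ,  1.        ]])}
side {'vfov': 54.423589197069184, 'cx': 254.4131323320101, 'cy': 188.39840711750807, 'world_from_camera': array([[ 0.99969606,  0.02448441, -0.0028818 ,  0.54526356],
       [-0.01581329,  0.5471546 , -0.83688218, -1.10229402],
       [-0.01891377,  0.83667338,  0.54737548,  0.63936309],
       [ 0.        ,  0.        ,  0.        ,  1.        ]])}
wrist {'vfov': 60.213660749995775, 'cx': 251.2848449806376, 'cy': 186.90071819473508, 'tool_from_camera': array([[ 1.08187720e-03, -9.59318460e-01, -2.82324144e-01,
        -7.79010176e-02],
       [-6.75430105e-04,  2.82323543e-01, -9.59319009e-01,
        -1.49656755e-01],
       [ 9.99999187e-01,  1.22855559e-03, -3.42513163e-04,
        -2.76952498e-04],
       [ 0.00000000e+00,  0.00000000e+00,  0.00000000e+00,
         1.00000000e+00]])}
```

View pics/scene0.png

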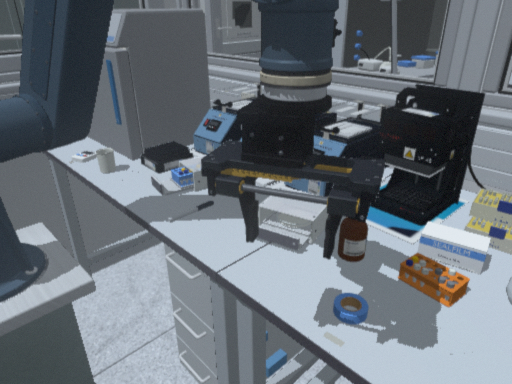

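View pics/side0.png

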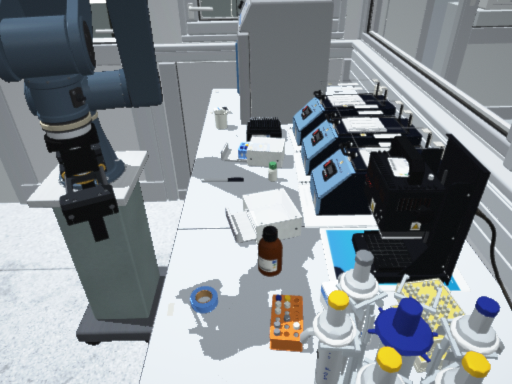

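View pics/wrist0.png

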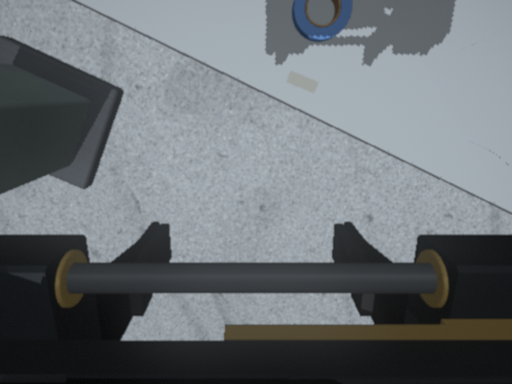

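```bash
cat > h.py <<'E'
import numpy as np, cv2
from rig import robot, vision
from scipy.spatial.transform import Rotation as R
def cam(name,pose=None):
    i=vision.camera_info(name); f=192/np.tan(np.radians(i['vfov'])/2)
    if name=='wrist':
        o=pose or robot.get_obs(); T=np.eye(4); T[:3,:3]=R.from_quat(o['tool_rot']).as_matrix(); T[:3,3]=o['position']
        M=T@i['tool_from_camera']
    else: M=i['world_from_camera']
    return f,i['cx'],i['cy'],M
def ray(c,u,v):
    f,cx,cy,M=c; d=M[:3,:3]@np.array([(u-cx)/f,-(v-cy)/f,-1]); return M[:3,3],d
def onz(c,u,v,z):
    p,d=ray(c,u,v); return p+d*(z-p[2])/d[2]
def proj(c,P):
    f,cx,cy,M=c; q=M[:3,:3].T@(np.array(P)-M[:3,3]); return cx+f*q[0]/-q[2], cy-f*q[1]/-q[2]
E
python3 - <<'E'
import cv2
im=cv2.imread('pics/side0.png')
cv2.imwrite('pics/side0w.png',cv2.resize(im[180:260,215:315],None,fx=7,fy=7,interpolation=cv2.INTER_CUBIC))
cv2.imwrite('pics/side0n.png',cv2.resize(im[115:195,210:310],None,fx=7,fy=7,interpolation=cv2.INTER_CUBIC))
E
```

```text
(no output)
```

View pics/side0w.png

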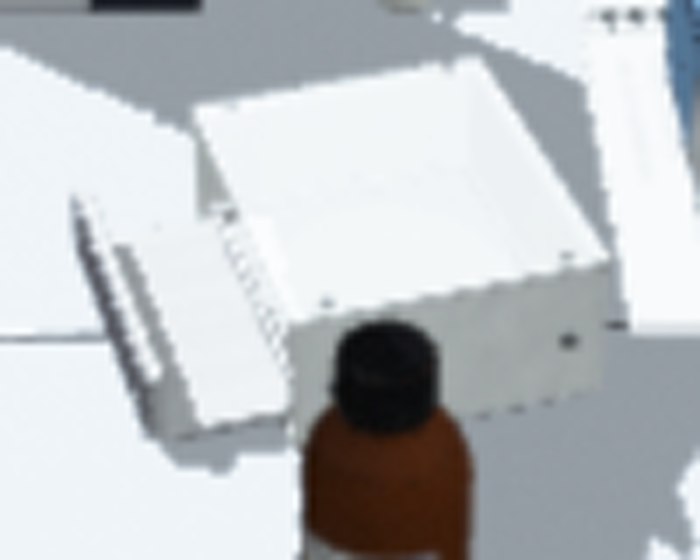

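View pics/side0n.png

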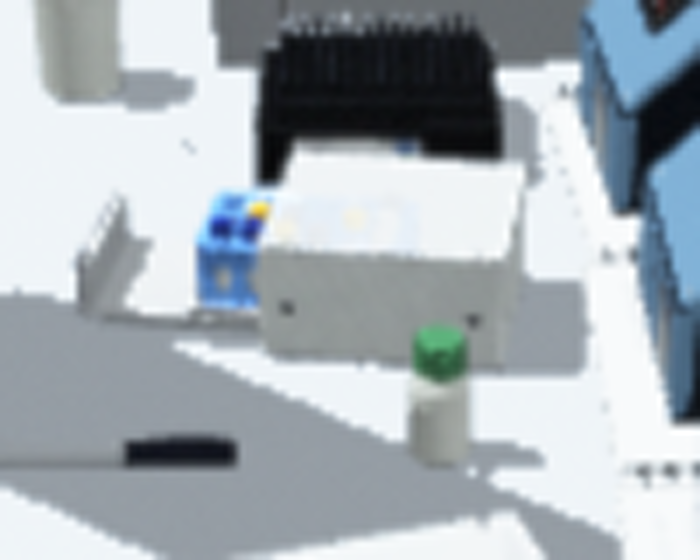

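Run:
```python
from h import *
c=cam('side')
def C(u,v,off): return (u+.5)/7-.5+off[0],(v+.5)/7-.5+off[1]
W=(215,180);N=(210,115)
for n,o,pts in [("wide",W,[(192,107),(480,58),(608,262),(290,322)]),("narrow",N,[(292,150),(525,160),(518,258),(258,250)])]:
    P=[onz(c,*C(*p,o),.064)[:2] for p in pts]
    print(n,np.round(P,4)); P=np.array(P)
    for a,b in [(0,1),(1,2),(2,3),(3,0)]:
        d=P[b]-P[a]; print(np.linalg.norm(d).round(4),np.arctan2(d[1],d[0]).round(3))
    print(P.mean(0))
print('lipw far top',onz(c,*C(75,195,W),.042),'near top', onz(c,*C(148,408,W),.042), 'near bot z12',onz(c,*C(155,437,W),.012))
print('lipn near top',onz(c,*C(80,262,N),.042),'far',onz(c,*C(122,192,N),.042),'nearbot', onz(c,*C(85,315,N),.012))
print('dropper foot', onz(c,*C(440,460,N),0),'pen tip',onz(c,*C(237,452,N),.007))
```

```text
wide [[ 0.5137 -0.2535]
 [ 0.6291 -0.2235]
 [ 0.6642 -0.359 ]
 [ 0.5495 -0.3886]]
0.1193 0.254
0.14 -1.318
0.1184 -2.889
0.1398 1.83
[ 0.58914717 -0.30615245]
narrow [[ 0.5425  0.121 ]
 [ 0.6604  0.1026]
 [ 0.6482 -0.0037]
 [ 0.5253  0.0109]]
0.1193 -0.155
0.1069 -1.685
0.1237 3.023
0.1114 1.416
[0.59410097 0.05769471]
lipw far top [ 0.46777132 -0.27991776  0.042     ] near top [ 0.49943496 -0.40681524  0.042     ] near bot z12 [ 0.5000714  -0.38786819  0.012     ]
lipn near top [0.43690867 0.04530022 0.042     ] far [0.45408544 0.12214365 0.042     ] nearbot [0.43733437 0.04583874 0.012     ]
dropper foot [ 0.60755329 -0.07951718  0.        ] pen tip [ 0.5141072  -0.07947719  0.007     ]
```

```bash
cat >> h.py <<'E'
def target(yaw,sgn=1):
    # tool y down, tool z = sgn * dock y
    z=sgn*np.array([-np.sin(yaw),np.cos(yaw),0]); y=np.array([0,0,-1.]); x=np.cross(y,z)
    return np.stack([x,y,z],1)
def rows(p,yaw=None,sgn=1,base=None):
    o=robot.get_obs(); Rm=R.from_quat(o['tool_rot']).as_matrix(); 
    d=Rm.T@(np.array(p)-o['position'])/.5
    w=np.zeros(3) if yaw is None else R.from_matrix(Rm.T@target(yaw,sgn)).as_rotvec()/np.pi
    return np.round(np.r_[d,w],4)
E
python3 - <<'E'
from h import *
o=robot.get_obs(); print(R.from_quat(o['tool_rot']).as_matrix().round(3))
c=cam('side')
print('bottle',onz(c,(385+.5)/7-.5+215,(345+.5)/7-.5+180,.118))
for s in (1,-1):
  print(rows([.33,.07,.3],-.135,s), rows([.38,-.1,.3],0,s))
E
```

```text
[[-0.907 -0.     0.422]
 [-0.422  0.002 -0.907]
 [-0.    -1.    -0.002]]
bottle [ 0.57857245 -0.46817231  0.118     ]
[-6.5720e-01 -1.2640e-01 -1.0974e+00  1.0000e-04 -8.1830e-01 -7.0000e-04] [-6.043e-01 -1.270e-01 -7.470e-01  0.000e+00 -8.613e-01 -7.000e-04]
[-6.5720e-01 -1.2640e-01 -1.0974e+00  5.0000e-04  1.8170e-01  1.0000e-04] [-6.043e-01 -1.270e-01 -7.470e-01  5.000e-04  1.387e-01  0.000e+00]
```

Run:
```python
from h import *
print(rows([.42,-.15,.3],0,-1))
```

```text
[-6.346e-01 -1.272e-01 -6.226e-01  5.000e-04  1.387e-01  0.000e+00]
```

```bash
python3 -m crank '[[-0.634,-0.127,-0.622,0,0.139,0,-1],[-0.634,-0.127,-0.622,0,0.139,0,-1],[-0.634,-0.127,-0.622,0,0.139,0,-1],[-0.634,-0.127,-0.622,0,0.139,0,-1],[-0.634,-0.127,-0.622,0,0.139,0,-1],[-0.634,-0.127,-0.622,0,0.139,0,-1],[-0.634,-0.127,-0.622,0,0.139,0,-1],[-0.634,-0.127,-0.622,0,0.139,0,-1],[-0.634,-0.127,-0.622,0,0.139,0,-1],[-0.634,-0.127,-0.622,0,0.139,0,-1]]' 20
python3 - <<'E'
from h import *
o=robot.get_obs(); print(o['position'],o['q'],o['grip_width'],o['time'], np.abs(o['joint_velocities']).max())
np.save('o1.npy',np.r_[o['position'],o['tool_rot']])
cv2.imwrite('pics/wrist1.png',vision.camera('wrist'))
cv2.imwrite('pics/scene1.png',vision.camera('scene'))
E
```

```text
time: 1.4
position: [0.4197, -0.1521, 0.2998]
tool_rot: [-0.001, -0.707, 0.707, 0.001]
ft_force: [0.3, -0.1, 0.3]
grip_width: 0.0016
[ 0.41966256 -0.15207641  0.29975305] [-5.98555512e-01  2.00978155e-01  1.77463692e+00 -6.68970558e-04
  1.16629077e+00  9.74921523e-01] 0.0015873414873555345 1.4 0.01152503157883436
```

View pics/wrist1.png

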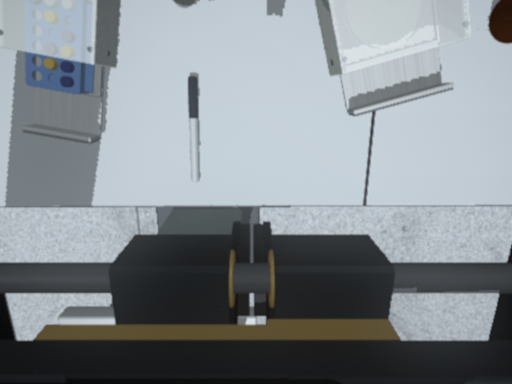

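View pics/scene1.png

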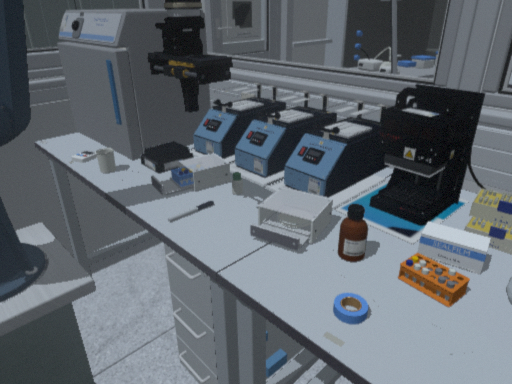

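Run:
```python
import cv2
im=cv2.imread('pics/wrist1.png')
cv2.imwrite('pics/w1n.png',cv2.resize(im[45:150,0:130],None,fx=5,fy=5,interpolation=cv2.INTER_CUBIC))
cv2.imwrite('pics/w1w.png',cv2.resize(im[0:125,315:475],None,fx=4.5,fy=4.5,interpolation=cv2.INTER_CUBIC))
```

```text
(no output)
```

View pics/w1n.png

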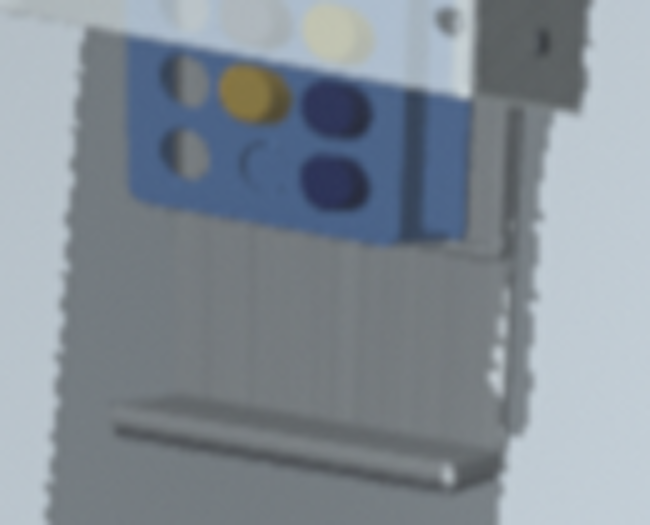

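View pics/w1w.png

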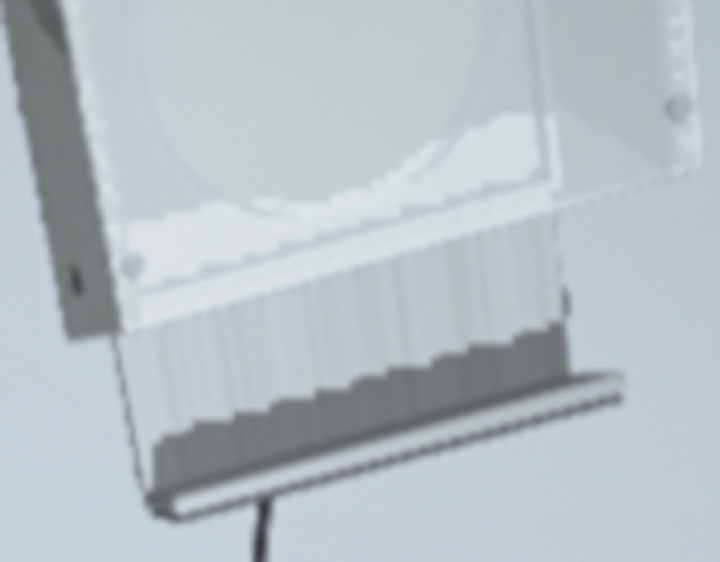

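Run:
```python
from h import *
a=np.load('o1.npy'); c=cam('wrist',dict(position=a[:3],tool_rot=a[3:]))
def N(u,v): return (u+.5)/5-.5,(v+.5)/5-.5+45
def W(u,v): return (u+.5)/4.5-.5+315,(v+.5)/4.5-.5
def rep(n,p,q,z):
    A=onz(c,*p,z)[:2];B=onz(c,*q,z)[:2];d=A-B; print(n,A.round(4),B.round(4),'mid',((A+B)/2).round(4),'L',np.linalg.norm(d).round(4),'yaw',np.arctan2(-d[0],d[1]).round(3))
rep('n front',N(112,432),N(455,490),.042)
rep('n rear',N(118,410),N(458,465),.042)
rep('w rear',W(172,500),W(622,375),.042)
rep('w front',W(180,518),W(620,400),.042)
rep('w house',W(120,330),W(700,170),.064)
rep('rack front',N(130,200),N(400,242),.058)
# side corners
P=np.array([[ 0.5137,-0.2535],[0.6291,-0.2235],[0.6642,-0.359],[0.5495,-0.3886]])
print('narrow house fr corner',onz(c,*N(470,100),.064))
s=vision.camera_info
c2=cam('side')
print([np.round(proj(c,(x,y,.064)),1) for x,y in P])
```

```text
n front [0.4497 0.1279] [0.4352 0.0462] mid [0.4424 0.087 ] L 0.083 yaw -0.176
n rear [0.455  0.1254] [0.4413 0.0446] mid [0.4482 0.085 ] L 0.0819 yaw -0.167
w rear [ 0.4724 -0.2741] [ 0.5039 -0.389 ] mid [ 0.4882 -0.3315] L 0.1191 yaw 0.267
w front [ 0.4677 -0.2767] [ 0.4976 -0.3895] mid [ 0.4827 -0.3331] L 0.1167 yaw 0.259
w house [ 0.5145 -0.2514] [ 0.5501 -0.3869] mid [ 0.5323 -0.3191] L 0.1401 yaw 0.257
rack front [0.5035 0.1025] [0.4942 0.043 ] mid [0.4989 0.0727] L 0.0603 yaw -0.155
narrow house fr corner [0.52405717 0.02018491 0.064     ]
[array([343.1,  73.7]), array([321.9, -47.6]), array([463. , -89.8]), array([471.7,  38. ])]
```

Run:
```python
from h import *
u=np.array([np.cos(-.165),np.sin(-.165)]);F=np.array([.4415,.0867])
s=F-u*.0395; print(s,rows([*s,.15],-.165,-1),rows([*s,.037],-.165,-1))
```

```text
[0.40253647 0.09318797] [ 3.560e-02  2.994e-01 -4.908e-01 -0.000e+00  5.140e-02  2.000e-04] [ 3.540e-02  5.254e-01 -4.908e-01 -0.000e+00  5.140e-02  2.000e-04]
```

```bash
python3 -m crank '[[0.036,0.3,-0.491,0,0.0515,0,-1],[0.036,0.3,-0.491,0,0.0515,0,-1],[0.036,0.3,-0.491,0,0.0515,0,-1],[0.036,0.3,-0.491,0,0.0515,0,-1],[0.036,0.3,-0.491,0,0.0515,0,-1],[0.036,0.525,-0.491,0,0.0515,0,-1],[0.036,0.525,-0.491,0,0.0515,0,-1],[0.036,0.525,-0.491,0,0.0515,0,-1],[0.036,0.525,-0.491,0,0.0515,0,-1]]'
python3 - <<'E'
from h import *
o=robot.get_obs(); print(o['position'],o['q'],o['ft_force'])
np.save('o2.npy',np.r_[o['position'],o['tool_rot']])
cv2.imwrite('pics/wrist2.png',vision.camera('wrist'))
E
```

```text
time: 2.62
position: [0.403, 0.094, 0.0384]
tool_rot: [0.058, 0.705, -0.705, -0.058]
ft_force: [-0.4, 0.4, 0.1]
grip_width: 0.0006
[0.40301926 0.09403667 0.03843892] [-4.23024436e-02  6.66419251e-01  2.10625856e+00 -3.66714642e-05
  3.67646460e-01  1.69265450e+00] [-0.35266027  0.3801814   0.10935313]
```

View pics/wrist2.png

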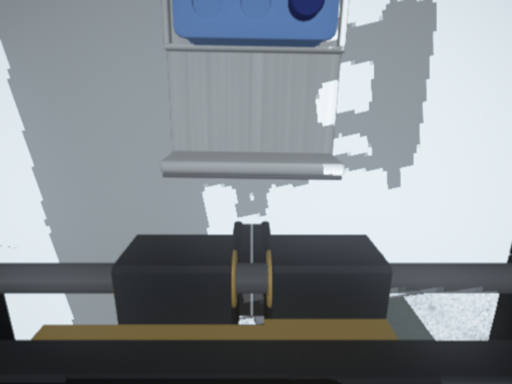

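```bash
python3 -m crank '[[-0.03,0,0,0,0,0,-1],[-0.05,0,0,0,0,0,-1],[-0.065,0,0,0,0,0,-1],[-0.08,0,0,0,0,0,-1],[-0.095,0,0,0,0,0,-1],[-0.11,0,0,0,0,0,-1],[-0.12,0,0,0,0,0,-1],[-0.13,0,0,0,0,0,-1],[-0.134,0,0,0,0,0,-1],[-0.134,0,0,0,0,0,-1]]'
```

```text
time: 3.92
position: [0.4688, 0.0838, 0.0375]
tool_rot: [0.058, 0.705, -0.705, -0.057]
ft_force: [-1.3, -0.7, -0.6]
grip_width: 0.0007
```

```bash
python3 -m crank '[[-0.003,0,0,0,0,0,-1],[-0.006,0,0,0,0,0,-1],[-0.009,0,0,0,0,0,-1],[-0.009,0,0,0,0,0,-1]]'
```

```text
time: 4.42
position: [0.4714, 0.0834, 0.0375]
tool_rot: [0.057, 0.705, -0.705, -0.058]
ft_force: [-5.9, -0.3, 1.7]
grip_width: 0.0004
```

```bash
python3 -m crank '[[-0.003,0,0,0,0,0,-1],[-0.006,0,0,0,0,0,-1],[-0.006,0,0,0,0,0,-1]]'; python3 -m crank '[[-0.004,0,0,0,0,0,-1],[-0.008,0,0,0,0,0,-1],[-0.008,0,0,0,0,0,-1]]'
```

```text
time: 4.8
position: [0.4715, 0.0833, 0.0375]
tool_rot: [0.054, 0.705, -0.705, -0.061]
ft_force: [-8.2, 2.8, 5.4]
grip_width: 0.0002
time: 5.18
position: [0.4716, 0.0833, 0.0374]
tool_rot: [0.052, 0.705, -0.705, -0.063]
ft_force: [-13.4, 3.5, 11.1]
grip_width: 0.0005
```

```bash
python3 -m crank '[[0.02,0,0,0,0,0,-1],[0.06,0,0,0,0,0,-1],[0.09,0,0,0,0,0,-1],[0.09,-0.1,0,0,0,0,-1],[0.09,-0.2,0,0,0,0,-1],[0.09,-0.3,0,0,0,0,-1],[0.09,-0.3,0,0,0,0,-1],[0.09,-0.3,0,0,0,0,-1]]'
python3 - <<'E'
from h import *
o=robot.get_obs(); print(o['position'],o['ft_force'])
np.save('o3.npy',np.r_[o['position'],o['tool_rot']])
im=vision.camera('wrist');cv2.imwrite('pics/wrist3.png',im)
im=vision.camera('side');cv2.imwrite('pics/side3.png',im)
cv2.imwrite('pics/side3n.png',cv2.resize(im[115:195,210:310],None,fx=7,fy=7,interpolation=cv2.INTER_CUBIC))
E
```

```text
time: 6.18
position: [0.4354, 0.0892, 0.1874]
tool_rot: [0.058, 0.705, -0.705, -0.057]
ft_force: [-0.2, 0.3, 0.5]
grip_width: 0.0006
[0.43540233 0.08924844 0.1874498 ] [-0.20161678  0.25629125  0.50671075]
```

View pics/wrist3.png

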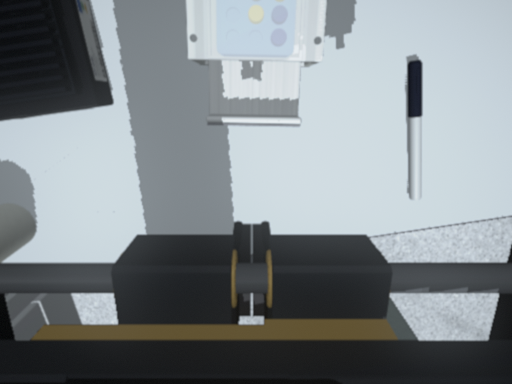

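View pics/side3n.png

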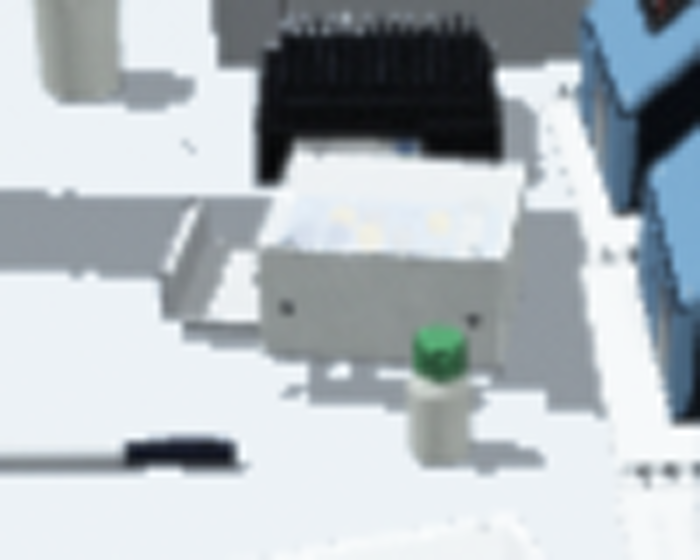

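Run:
```python
from h import *
a=np.load('o3.npy'); c=cam('wrist',dict(position=a[:3],tool_rot=a[3:]))
u=np.array([np.cos(-.165),np.sin(-.165)])
h=onz(c,255,61.5,.064)[:2]; r=onz(c,255,117.5,.042)[:2]; f=onz(c,255,124,.042)[:2]
print(h,r,f,(h-r)@u,(r-f)@u)
# wide target: hook start, over gap
y=.257;w=np.array([np.cos(y),np.sin(y)]);v=np.array([-np.sin(y),np.cos(y)])
t=np.array([.4882,-.3315])+w*.022+v*.005
print(t,rows([*t,.1875],y,-1), rows([*t,.15],y,-1))
```

```text
[0.53237862 0.0706941 ] [0.48864304 0.07752909] [0.48309994 0.07842723] 0.044264249329727716 0.005615335441106027
[ 0.50820655 -0.32107225] [-2.786e-01 -2.700e-03  7.859e-01  1.000e-04 -1.336e-01  8.000e-04] [-2.787e-01  7.230e-02  7.859e-01  1.000e-04 -1.336e-01  8.000e-04]
```

```bash
python3 -m crank '[[-0.279,0,0.786,0,-0.134,0,-1],[-0.279,0,0.786,0,-0.134,0,-1],[-0.279,0,0.786,0,-0.134,0,-1],[-0.279,0,0.786,0,-0.134,0,-1],[-0.279,0,0.786,0,-0.134,0,-1],[-0.279,0,0.786,0,-0.134,0,-1],[-0.279,0,0.786,0,-0.134,0,-1],[-0.279,0,0.786,0,-0.134,0,-1],[-0.279,0,0.786,0,-0.134,0,-1],[-0.279,0,0.786,0,-0.134,0,-1]]'
python3 - <<'E'
from h import *
o=robot.get_obs(); print(o['position'],o['ft_force'],o['q'])
np.save('o4.npy',np.r_[o['position'],o['tool_rot']])
im=vision.camera('wrist');cv2.imwrite('pics/wrist4.png',im)
E
```

```text
time: 7.52
position: [0.5085, -0.3191, 0.1865]
tool_rot: [-0.092, 0.702, -0.7, 0.091]
ft_force: [0.8, 1.2, -0.1]
grip_width: 0.0005
[ 0.50854222 -0.31909243  0.18650134] [ 0.81183405  1.2377288  -0.08207874] [-7.46424786e-01  5.55357127e-01  1.54331950e+00  2.26121617e-04
  1.04609930e+00  5.64607122e-01]
```

View pics/wrist4.png

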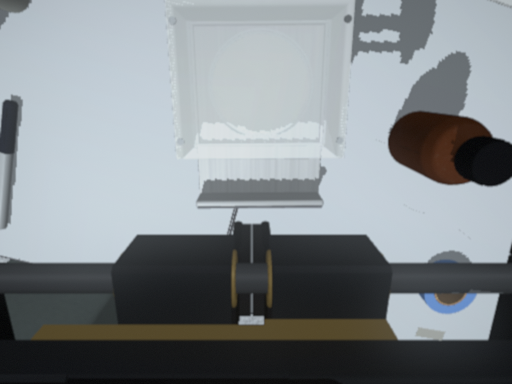

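Run:
```python
from h import *
im=cv2.imread('pics/wrist4.png'); cv2.imwrite('pics/w4.png',cv2.resize(im[140:225,165:355],None,fx=4,fy=4,interpolation=cv2.INTER_CUBIC))
a=np.load('o4.npy'); c=cam('wrist',dict(position=a[:3],tool_rot=a[3:]))
Rm=R.from_quat(a[3:]).as_matrix()
for n,p,z in [('rl',(197,201),.042),('rr',(322,199),.042),('hl',(178,157.5),.064),('hr',(343,156),.064)]:
    P=onz(c,*p,z); print(n,P.round(4),'tool',(Rm.T@(P-a[:3])).round(4))
```

```text
rl [ 0.4734 -0.2751  0.042 ] tool [ 0.0225  0.1447 -0.0512]
rr [ 0.5053 -0.3877  0.042 ] tool [0.0205 0.1443 0.0659]
hl [ 0.5151 -0.2534  0.064 ] tool [-0.0234  0.1226 -0.0614]
hr [ 0.5516 -0.3861  0.064 ] tool [-0.0246  0.1223  0.0762]
```

View pics/w4.png

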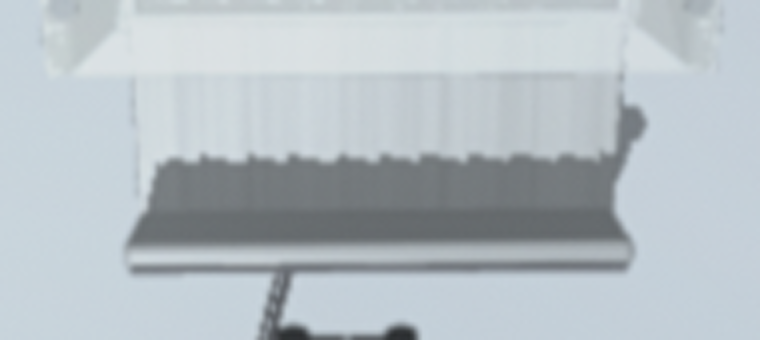

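```bash
python3 -m crank '[[0,0.1,0,0,0,0,-1],[0,0.2,0,0,0,0,-1],[0,0.26,0,0,0,0,-1],[0,0.29,0,0,0,0,-1],[0,0.3,0,0,0,0,-1],[0,0.3,0,0,0,0,-1]]'
python3 - <<'E'
from h import *
im=vision.camera('wrist');cv2.imwrite('pics/wrist5.png',im)
im=vision.camera('scene');cv2.imwrite('pics/scene5.png',cv2.resize(im[150:280,210:380],None,fx=4.5,fy=4.5,interpolation=cv2.INTER_CUBIC))
E
```

```text
time: 8.32
position: [0.5098, -0.3213, 0.0384]
tool_rot: [0.091, -0.701, 0.702, -0.092]
ft_force: [-0.7, 1.1, 0.3]
grip_width: 0.0006
```

View pics/wrist5.png

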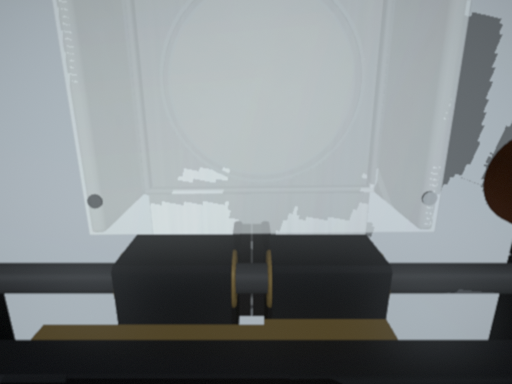

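View pics/scene5.png

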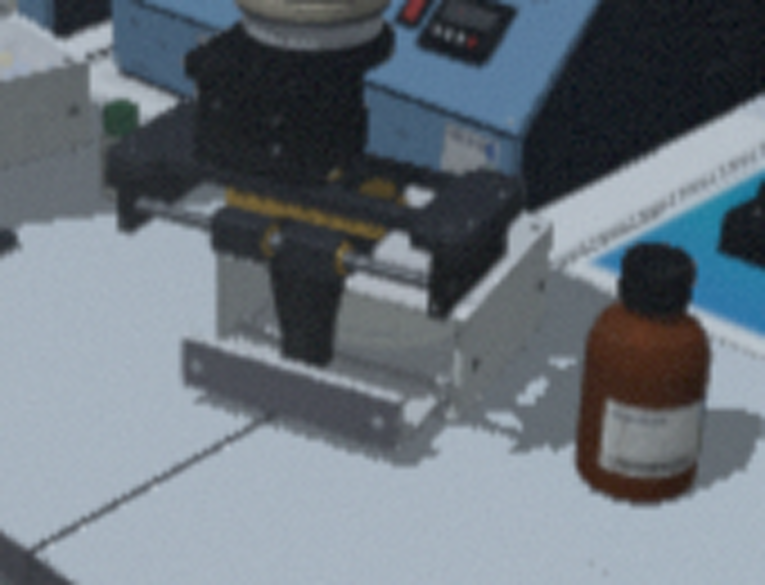

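```bash
python3 -m crank '[[0.01,0,0,0,0,0,-1],[0.02,0,0,0,0,0,-1],[0.026,0,0,0,0,0,-1],[0.034,0,0,0,0,0,-1],[0.044,0,0,0,0,0,-1],[0.056,0,0,0,0,0,-1],[0.068,0,0,0,0,0,-1],[0.08,0,0,0,0,0,-1],[0.092,0,0,0,0,0,-1],[0.104,0,0,0,0,0,-1]]'
python3 -m crank '[[0.012,0,0,0,0,0,-1],[0.024,0,0,0,0,0,-1],[0.036,0,0,0,0,0,-1],[0.048,0,0,0,0,0,-1],[0.058,0,0,0,0,0,-1],[0.066,0,0,0,0,0,-1],[0.07,0,0,0,0,0,-1],[0.07,0,0,0,0,0,-1]]'
```

```text
time: 9.68
position: [0.4587, -0.3349, 0.0375]
tool_rot: [0.091, -0.701, 0.701, -0.091]
ft_force: [2.6, -1.0, 0.9]
grip_width: 0.0009
time: 10.68
position: [0.4244, -0.3428, 0.0374]
tool_rot: [-0.091, 0.702, -0.701, 0.091]
ft_force: [0.5, -1.1, 0.0]
grip_width: 0.0005
```

```bash
python3 -m crank '[[0.004,0,0,0,0,0,-1],[0.008,0,0,0,0,0,-1],[0.012,0,0,0,0,0,-1],[0.012,0,0,0,0,0,-1]]'; python3 -m crank '[[0.004,0,0,0,0,0,-1],[0.008,0,0,0,0,0,-1],[0.008,0,0,0,0,0,-1]]';python3 -m crank '[[0.004,0,0,0,0,0,-1],[0.008,0,0,0,0,0,-1],[0.008,0,0,0,0,0,-1]]'
```

```text
time: 11.18
position: [0.421, -0.3437, 0.0375]
tool_rot: [-0.089, 0.702, -0.701, 0.092]
ft_force: [8.8, 5.2, -2.2]
grip_width: 0.0004
time: 11.55
position: [0.4208, -0.3439, 0.0376]
tool_rot: [0.086, -0.701, 0.702, -0.093]
ft_force: [21.9, 12.3, -4.4]
grip_width: 0.0004
time: 11.92
position: [0.4205, -0.3441, 0.0377]
tool_rot: [0.083, -0.701, 0.702, -0.094]
ft_force: [35.2, 18.4, -6.9]
grip_width: 0.0004
```

```bash
python3 -m crank '[[-0.01,0,0,0,0,0,-1],[-0.02,0,0,0,0,0,-1],[-0.03,0,0,0,0,0,-1],[-0.04,0,0,0,0,0,-1],[-0.04,0,0,0,0,0,-1],[-0.04,-0.05,0,0,0,0,-1],[-0.04,-0.15,0,0,0,0,-1],[-0.04,-0.25,0,0,0,0,-1],[-0.04,-0.35,0,0,0,0,-1],[-0.04,-0.35,0,0,0,0,-1]]'
python3 - <<'E'
from h import *
o=robot.get_obs(); print(o['position'],o['ft_force'])
np.save('o6.npy',np.r_[o['position'],o['tool_rot']])
im=vision.camera('wrist');cv2.imwrite('pics/wrist6.png',im)
im=vision.camera('side');cv2.imwrite('pics/side6.png',cv2.resize(im[110:290,190:340],None,fx=3.3,fy=3.3,interpolation=cv2.INTER_CUBIC))
E
```

```text
time: 13.18
position: [0.4323, -0.3441, 0.2169]
tool_rot: [0.089, -0.698, 0.704, -0.093]
ft_force: [0.3, 0.9, -0.2]
grip_width: 0.0008
[ 0.4322894  -0.34409893  0.21685531] [ 0.25717762  0.90062553 -0.19256299]
```

View pics/wrist6.png

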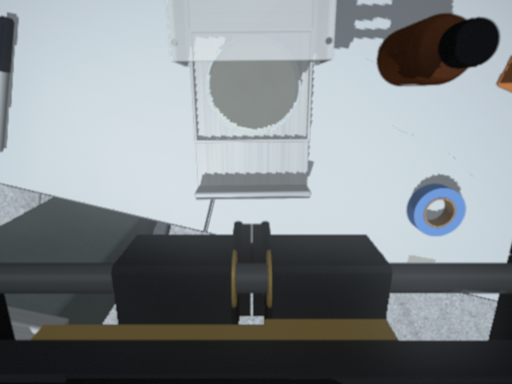

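View pics/side6.png

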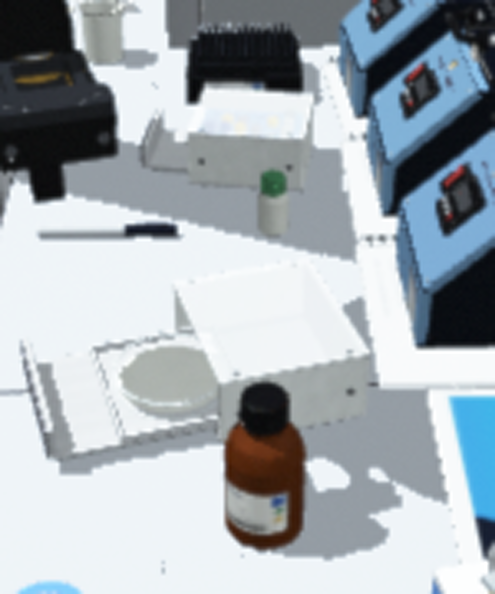

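Run:
```python
from h import *
a=np.load('o6.npy'); c=cam('wrist',dict(position=a[:3],tool_rot=a[3:]))
y=.257;w=np.array([np.cos(y),np.sin(y)])
h=onz(c,252,61,.064)[:2]; r=onz(c,252,191,.042)[:2]
print((h-r)@w, r, (np.array([.4882,-.3315])-r)@w)
g=onz(c,252,139,.02)[:2];d=onz(c,254,129,.031)[:2]; print('rim->lip',(g-r)@w,'dish front->lip',(d-r)@w)
```

```text
0.12317829537115202 [ 0.41222984 -0.35149882] 0.07855836385204323
rim->lip 0.050197166782140104 dish front->lip 0.06177021026080063
```

```bash
python3 -c "
from rig import robot
print(robot.get_obs()['time'],robot.hand_in())"
```

```text
the job is handed in; nothing more can be done
13.275 None
```

I pushed the narrow tray home with closed fingertips on its front. I then lowered the fingertips into the gap behind the wide tray's lip and drew that tray out to its stop. I handed the job in at 13.3 s with the arm raised clear.

**Narrow tray:** it stopped moving while the push force rose to about 14 N along the bench. The last wrist picture of it puts the lip 44.3 mm in front of the housing, against 44 mm for fully home.

**Wide tray:** it stopped moving while the pull rose to about 40 N at the wrist sensor; that was the fingertips against the stop, and the limit there is 120 N. The gap between lip and housing measures 123.2 mm against 124 mm expected, so travel comes out at 78.6–79.2 mm of the 80 mm. I put that shortfall down to the camera calibration, which is good to about 2 mm.

**Dish and bystanders:** the last pictures show the dish lying flat in its seat. The dropper, pen and brown bottle look undisturbed, judged by eye rather than measured. No check failed.

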